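# Roll the brass sleeve up the gutter to its stop

### The arm

A 7-joint arm with a two-finger parallel gripper is mounted at the origin on the work surface. World frame = base frame: x ahead of the robot, y to its left, z up, the work surface at z = 0. Lengths are in m, angles in rad, forces in N, time in s.
With the tool pointing down it reaches from about 0.35 to 0.9 m from the base axis. Payload 8.1 kg.
Tool frame: the origin (TCP) lies at the centre of the arm's flange, where the gripper is bolted on; the fingertips stand 173 mm ahead of it and the grasp point (between the pads) lies 155 mm ahead of it; x points along the fingers, y is the direction in which the jaws open and shut, and the axes are right-handed (so a half turn about x gives the same grasp; the last joint's range is limited). The gripper opens to 85 mm and grips with 20 to 120 N. Pads are 22 mm wide; open, the fingers measure 114 mm over their backs; the gripper's body (76 mm by 85 mm) begins 54 mm behind the grasp point. The pads swing forward as they close: fully open they stand 13 mm farther back than shut.
Start: joints at [1.094, 0.434, 0.025, 1.573, -0.012, 1.134, -0.075], TCP at [0.228, -0.582, 0.405] pointing down, gripper open.
Joint ranges: [-2.62, 2.62], [-0.44, 2.09], [-1.27, 1.32], [0.08, 2.57], [-1.32, 4.46], [0.12, 2], [-2.74, 2.74]. Speed limits (rad/s): [2.22, 2.22, 3.01, 3.01, 3.14, 3.14, 3.14].

### API

Orientations are given as a unit quaternion [w, x, y, z].
In Python, from bench import robot, viewer gives the robot as it stands.
- The arm moves only by the tool send_rows, never from a script. Its argument "targets" is a list of rows, each a list of 5 numbers: the shift along the world's x, y, z in m, then the turn about the world's z in rad, then the opening, from 0 (shut) to 1 (fully open). In form: [[dx, dy, dz, turn, hand], ...]. A call has 1 to 12 rows; each row shifts and turns the commanded pose from where the row before left it; what a row does not reach is not made up. A row lasts 1/10 s, in which the tool goes at most 50 mm and 8.59 degrees, less where a joint would pass 70% of its speed; a pose out of reach is approached as far as the arm can. A call with a gripper value outside its range is refused whole. The fingers move at their own pace and stop on an object; "newtons" is the grip in N (left out, the last holds). Time passes only in rows, so rows that do not move let the fingers close. It gives the time, the measured TCP pose, the force and the opening at its end, in the units of the state.
- robot.state(): the state, without advancing time (a new reading comes with each control period).
- viewer.get_image(name): name is "side" or "top" or "wrist"; returns a dict with "pixels" (420x560x3 uint8, blue, green, red), "depth" (420x560 float32, m along the optical axis (not along the pixel's ray), 0 where there is no reading), "camera_matrix" (3x3 intrinsics, pixels), "R" (3x3) and "t" (3): a world point X has camera coordinates R X + t; the wrist camera has in their place "hand_eye" (4x4, takes a point from camera to tool coordinates, whose origin is the TCP and whose axes are the tool frame's). Camera axes: x right, y down, z forward; pixel columns grow to the right and rows downward; lengths in m; the calibration is good to about 2 mm. A picture is of the moment at which its call begins: read the wrist's pose just before it.
- robot.close_job(): hands the job in, once; it reports no verdict.
The state is a dict: "time_s": time; "joints": joint angles; "qd": joint speeds; "joint_efforts": joint torques, N m; "position": TCP position; "orientation": TCP orientation; "force": force on the tool from outside, world axes, zero at the start; "wrist_torque": the same for the moment, N m; "grip_width": opening from 0.0 (shut) to 1.0 (fully open).
Only numpy, scipy, OpenCV 4.12 (cv2) and the standard library are available. Lean on these libraries where they do the work, as an engineer would, in place of code of your own. Each camera call takes 0.05 s, during which the arm holds its last target. There are 200 camera calls.

### The job

At the weighing counter, push the brass pipe sleeve gently up its lane of the sloped double gutter, over the crest, until it lies at rest against the yellow stop at the top and cannot roll back, then draw the hand clear. Only roll it along with the fingertips or the outside of the fingers: do not pick it up, and do not flick it. Leave the dark steel sleeve at the bottom of the other lane, and leave the cup, the weight and the carton where they stand.

Things in the scene. Friction and masses are not known exactly. Their poses are not given: they have to be found in the camera images.
- gutter: Fixed double gutter, bare aluminium floor, blue walls and feet, 274 mm long, 162 mm wide, two parallel lanes open at the top. Origin on the bench under its middle; x points uphill along the lanes, y across, z up. Lane centre lines at y = +45 and -45 mm, each lane 64 mm wide inside. The walls (outer 4 mm thick, middle 26 mm) stand 14 mm above the lane floor.
- ramp: The gutter's rising floor (fixed): from gutter x = -129 mm, 18 mm above the bench, up at 6 degrees to the crest at x = +75 mm, 39.5 mm above the bench. At its low end a blue lip, 6 mm thick, stands 10 mm above the floor. Origin on the floor at the crest, midway between the lanes; x uphill along the slope, y across, z square to the slope, upwards.
- stop_face (a point): Top edge of the yellow stop plate across both lanes at the high end, the middle of its face towards the sleeves: gutter x = +130 mm, y = 0, 66 mm above the bench. Between the crest and the stop the floor falls at 8 degrees: a shallow pocket. A sleeve at rest there touches the stop, its centre at gutter x = +105 mm, 60.5 mm above the bench.
- brass_sleeve: Loose yellow brass pipe sleeve, 50 mm diameter, 58 mm long, about 0.4 kg, oily (friction about 0.35), bore ends black. Lies across either lane, at first against the low lip: centre at gutter x = -112 mm, 45 mm above the bench. Origin at its centre, y along its axis. Rolls freely: let go below the crest it rolls back down, past the crest it rolls to the stop by itself.
- steel_sleeve: Loose dark steel sleeve of the same size and behaviour, at the low end of the other lane. Not to be moved. Origin at its centre.
- cup: Loose brass cup, 64 mm wide at the rim, 70 mm high, upright on the bench beyond the gutter as seen from the robot. Origin at the centre of its underside. Not to be moved.
- weight: Loose steel knob weight, 44 mm diameter, 58 mm high, upright on the bench beyond the gutter as seen from the robot. Origin at the centre of its underside. Not to be moved.
- carton: Loose cardboard carton, 70 by 100 mm, 45 mm high, on the bench beyond the low end of the gutter. Origin at the centre of its underside. Not to be moved.

How it is judged:
By the outcome, as a careful person would: the job done as asked, in the order asked, and still so for the second after the job is handed in, with the robot touching nothing.
It also fails if it takes over 38 s, if anything falls off the work surface, if the arm or the gripper's body presses on something with over 40 N, if the wrist force passes 120 N, or if a joint passes its speed limit or range.

## Working session

There is one attempt and no reset: what is moved stays moved. The work goes in short steps, Python scripts to look and compute and a tool call to move; the robot and the scene stay as the last step left them, time stands still between calls to the robot, and variables do not carry over. Pictures are saved under pics/ and viewed, about 8 in all and at most 12, crops included, and the job is handed in when it is done.

Besides the shell and the picture viewer there is one more tool, called after ">>>" as a command line: name --pt "numbers of a row" for each row, then --argument value for the rest. send_rows: Moves the arm, as the interface text tells. Its arguments: {"type":"object","properties":{"targets":{"type":"array","items":{"type":"array","items":{"type":"number"}}},"newtons":{"type":"number"}},"required":["targets"]}

```bash
mkdir -p pics
cat > h.py <<'E'
import numpy as np, cv2
from bench import robot, viewer
def snap(n):
    im=viewer.get_image(n); return im
def world(im):
    K=np.array(im["camera_matrix"]);d=im["depth"];v,u=np.indices(d.shape)
    P=np.stack([(u-K[0,2])/K[0,0]*d,(v-K[1,2])/K[1,1]*d,d],-1)
    return (P-np.array(im["t"]))@np.array(im["R"])
E
python3 - <<'E'
from h import *
print({k:np.round(v,3) for k,v in robot.state().items()})
a=snap("top");b=snap("side")
np.savez("s0.npz",tp=a["pixels"],tw=world(a),sp=b["pixels"],sw=world(b))
cv2.imwrite("pics/top0.png",a["pixels"]);cv2.imwrite("pics/side0.png",b["pixels"])
E
```

```text
{'time_s': np.float64(0.0), 'joints': array([ 1.094,  0.435,  0.025,  1.574, -0.012,  1.134, -0.075]), 'qd': array([ 0.   , -0.002,  0.001, -0.001,  0.001,  0.001,  0.   ]), 'joint_efforts': array([ 1.0000e-03, -6.7047e+01,  1.0250e+00, -3.1621e+01,  1.5000e-02,
        1.3000e-02, -0.0000e+00]), 'position': array([ 0.228, -0.582,  0.404]), 'orientation': array([-0.131, -0.695, -0.132,  0.695]), 'force': array([ 0.6  , -0.304, -0.24 ]), 'wrist_torque': array([-0.018, -0.017, -0.04 ]), 'grip_width': np.float64(1.003)}
```

View pics/top0.png

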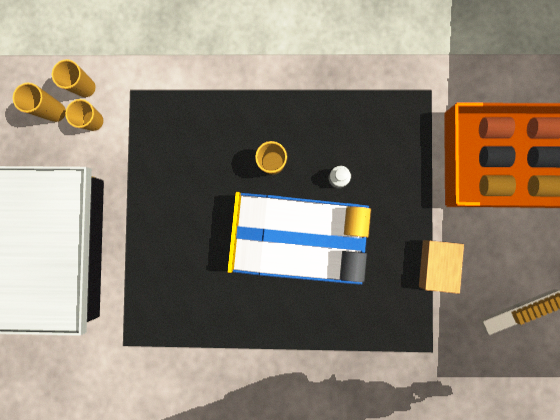

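View pics/side0.png

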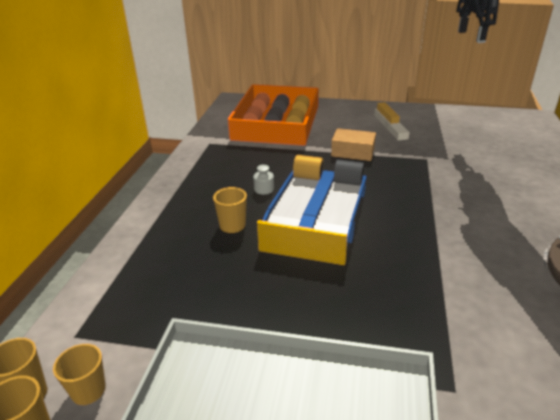

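The top view shows brass at about (358,221), steel at (353,267), the stop at the left (236,232), the cup at (271,157), the weight at (340,177) and the carton at (441,266). Next I'll measure them in world coordinates.

Run:
```python
from h import *
s=np.load("s0.npz");W=s["tw"];p=s["tp"]
for n,(u,v) in dict(brass=(358,221),steel=(353,267),cup=(271,146),weight=(340,172),carton=(441,266),bench=(200,300),stopT=(238,196),stopB=(231,270),wallTL=(300,199),wallTR=(340,203),wallBR=(355,283),wallBL=(250,274),mid=(300,238),mid2=(250,234),mid3=(360,243),floorU=(300,215),floorL=(300,260)).items(): print(n,np.round(W[v,u],4))
hsv=cv2.cvtColor(p,cv2.COLOR_BGR2HSV)
R=np.zeros(p.shape[:2],bool);R[185:290,225:380]=1
bl=R&(hsv[...,0]>100)&(hsv[...,0]<130)&(hsv[...,1]>120)&(hsv[...,2]>60)&(W[...,2]>.015)
ye=R&(hsv[...,0]>15)&(hsv[...,0]<35)&(hsv[...,1]>140)&(hsv[...,2]>80)
c=np.arange(560)[None,:]
for n,m in dict(blue=bl,stop=ye&(c<260)&(W[...,2]>.05),brass=ye&(c>330)&(W[...,2]>.04)).items():
    q=W[m];r=cv2.minAreaRect((q[:,:2]*1000).astype(np.float32));print(n,len(q),r,q[:,2].max(),q[:,:2].mean(0))
    v,u=np.where(m);print(u.min(),u.max(),v.min(),v.max())
print(W[210,200]-W[210,150],W[300,200]-W[200,200])
```

```text
brass [ 0.581  -0.212   0.0734]
steel [ 0.4905 -0.2029  0.0717]
cup [ 0.7345 -0.037   0.046 ]
weight [ 0.6804 -0.1781  0.0551]
carton [ 0.4931 -0.3832  0.0446]
bench [0.4093 0.1136 0.0022]
stopT [0.6287 0.027  0.0654]
stopB [0.4804 0.0384 0.0662]
wallTL [ 0.6256 -0.098   0.0444]
wallTR [ 0.6186 -0.1803  0.0391]
wallBR [ 4.508e-01 -2.177e-01 -2.000e-04]
wallBL [0.4665 0.0068 0.0018]
mid [ 0.5457 -0.0988  0.0472]
mid2 [0.5526 0.0028 0.0543]
mid3 [ 0.5368 -0.2227  0.0322]
floorU [ 0.5932 -0.0985  0.0314]
floorL [ 0.4999 -0.0995  0.03  ]
blue 2091 ((546.0553588867188, -101.55204772949219), (265.9391174316406, 165.783447265625), 85.04996490478516) 0.8981347440349466 [ 0.54859918 -0.10161855]
233 368 193 283
stop 401 ((557.5283203125, 35.594600677490234), (8.339933395385742, 159.8321533203125), 84.98114013671875) 0.07065790293891164 [0.55718891 0.03501322]
227 240 192 271
brass 688 ((582.7335205078125, -161.94879150390625), (152.38731384277344, 57.277313232421875), 87.45156860351562) 0.8981347440349466 [ 0.58065436 -0.21139566]
344 370 207 236
[ 0.00134954 -0.10898265 -0.0027034 ] [-0.21531921 -0.00479239  0.00099535]
```

>>> send_rows --pt "0.029 0.026 0 0.0925 0.25" --pt "0.029 0.026 0 0.0925 0.25" --pt "0.029 0.026 0 0.0925 0.25" --pt "0.029 0.026 0 0.0925 0.25" --pt "0.029 0.026 0 0.0925 0.25" --pt "0.029 0.026 0 0.0925 0.25" --pt "0.029 0.026 0 0.0925 0.25" --pt "0.029 0.026 0 0.0925 0.25" --pt "0.029 0.026 0 0.0925 0.25" --pt "0.029 0.026 0 0.0925 0.25" --pt "0.029 0.026 0 0.0925 0.25" --pt "0.029 0.026 0 0.0925 0.25" --newtons 30

```text
time_s: 1.3
position: [0.5771, -0.2687, 0.4043]
orientation: [-0.478, -0.52, -0.479, 0.521]
force: [0.1, -1.2, -0.4]
grip_width: 0.249
```

>>> send_rows --pt "0 0 -0.03 0 0.25" --pt "0 0 -0.03 0 0.25" --pt "0 0 -0.03 0 0.25" --pt "0 0 0 0 0.25" --pt "0 0 0 0 0.25"

```text
time_s: 1.8
position: [0.5762, -0.2699, 0.3148]
orientation: [-0.477, -0.521, -0.478, 0.521]
force: [1.2, -0.1, 1.0]
grip_width: 0.251
```

Run:
```python
from h import *
from scipy.spatial.transform import Rotation as Ro
s=robot.state();q=s["orientation"];R=Ro.from_quat(q[[1,2,3,0]] if isinstance(q,np.ndarray) else [*q[1:],q[0]]).as_matrix()
print(s["time_s"],np.round(s["position"],4),np.round(R,3).tolist(),s["grip_width"],np.round(s["joints"],2),np.round(s["force"],1))
t=np.array(s["position"])
a=snap("side");W=world(a);L=(W-t)@R
m=(abs(L[...,1])<.07)&(abs(L[...,2])<.05)&(L[...,0]>.05)&(L[...,0]<.25)&(a["depth"]>0)
q=L[m&(L[...,0]>.12)]
print("reach percentiles",len(q),np.round(np.percentile(q,[0,2,50,98,100],axis=0),4).tolist())
cv2.imwrite("pics/side1.png",cv2.resize(a["pixels"][80:290,200:480],None,fx=2.5,fy=2.5))
```

```text
1.8 [ 0.5762 -0.2699  0.3148] [[-0.001, 0.996, -0.087], [0.001, -0.087, -0.996], [-1.0, -0.001, -0.0]] 0.25089839424898636 [ 0.57  0.56 -0.32  1.63  0.2   0.99  0.1 ] [ 1.2 -0.1  1. ]
reach percentiles 401 [[0.12, -0.0633, -0.0497], [0.1205, -0.0389, -0.0465], [0.1418, 0.0093, -0.0086], [0.2473, 0.035, 0.008], [0.2496, 0.042, 0.0134]]
```

View pics/side1.png

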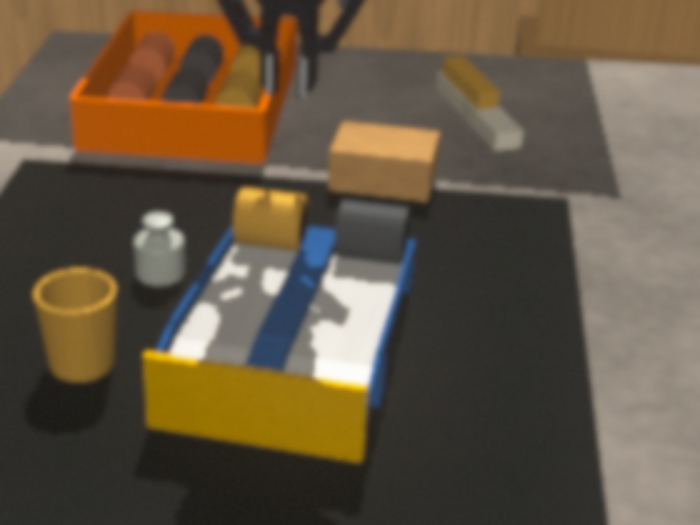

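The open fingers, around (285,80) in the crop, hang symmetrically behind the brass sleeve. The wrist is aligned to the gutter. I'll lower partway and measure the tip height.

>>> send_rows --pt "0 0 -0.03 0 0.25" --pt "0 0 -0.03 0 0.25" --pt "0 0 -0.03 0 0.25" --pt "0 0 0 0 0.25"

```text
time_s: 2.25
position: [0.5753, -0.2698, 0.2229]
orientation: [-0.477, -0.521, -0.479, 0.522]
force: [-0.1, -0.3, -0.2]
grip_width: 0.25
```

Run:
```python
from h import *
s=robot.state();q=s["orientation"]
from scipy.spatial.transform import Rotation as Ro
R=Ro.from_quat([*q[1:],q[0]]).as_matrix();t=np.array(s["position"]);print(t)
a=viewer.get_image("wrist");K=np.array(a["camera_matrix"]);d=a["depth"];v,u=np.indices(d.shape)
P=np.stack([(u-K[0,2])/K[0,0]*d,(v-K[1,2])/K[1,1]*d,d],-1);H=np.array(a["hand_eye"])
L=P@H[:3,:3].T+H[:3,3]
m=(abs(L[...,1])<.05)&(abs(L[...,2])<.018)&(L[...,0]>.1)&(L[...,0]<.185)&(d>0)
q=L[m];print(len(q),np.round(np.percentile(q,[0,2,50,98,100],axis=0),4).tolist() if len(q) else 0)
W=L@R.T+t
g=a["pixels"];hsv=cv2.cvtColor(g,cv2.COLOR_BGR2HSV)
b=(hsv[...,0]>15)&(hsv[...,0]<35)&(hsv[...,1]>120)&(W[...,2]>.05)&(W[...,2]<.08)&(W[...,1]>-.26)&(W[...,1]<-.15)
q=W[b];print("brass",len(q),np.round(np.percentile(q,[2,50,98],axis=0),4).tolist() if len(q) else 0)
cv2.imwrite("pics/w1.png",g)
```

```text
[ 0.57532278 -0.26977131  0.22294436]
28402 [[0.1, -0.05, -0.0179], [0.1004, -0.0468, -0.0171], [0.1174, 0.0062, -0.0102], [0.1632, 0.0462, 0.0098], [0.1757, 0.05, 0.0131]]
brass 18828 [[0.5545, -0.2356, 0.0533], [0.581, -0.2098, 0.0661], [0.6085, -0.1912, 0.0692]]
```

View pics/w1.png

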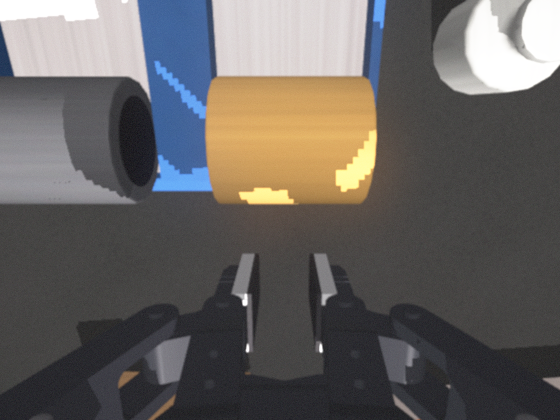

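The wrist view shows both fingers (245 and 322, row 260) behind the brass sleeve (centre 291,140), about 20 mm short of it. The tips reach about 0.168 m. I'll lower to 11 mm below the sleeve axis and push slowly along the slope.

>>> send_rows --pt "0 0 -0.011 0 0.25" --pt "0 0 -0.01 0 0.25" --pt "0.0005 0.006 0 0 0.25" --pt "0.0005 0.006 0 0 0.25" --pt "0.0005 0.005 0 0 0.25" --pt "0.0005 0.005 0.0005 0 0.25" --pt "0.0005 0.005 0.0005 0 0.25" --pt "0.0005 0.005 0.0005 0 0.25"

```text
time_s: 3.1
position: [0.5793, -0.2376, 0.2056]
orientation: [0.478, 0.521, 0.477, -0.521]
force: [-0.6, -1.0, 0.7]
grip_width: 0.249
```

```bash
cat > c.py <<'E'
from h import *
import sys
s=robot.state();t=np.array(s["position"])
a=snap("top");W=world(a);g=a["pixels"];hsv=cv2.cvtColor(g,cv2.COLOR_BGR2HSV)
O=np.array([.5459,-.0974]);U=np.array([.0872,.9962]);V=np.array([-.9962,.0872])
G=np.stack([(W[...,:2]-O)@U,(W[...,:2]-O)@V,W[...,2]],-1)
def rep(n,m):
    q=G[m];print(n,len(q),np.round(np.percentile(q,[2,50,98],axis=0),4).tolist() if len(q)>5 else "")
lane=(abs(G[...,1]+.045)<.036)&(G[...,2]>.045)&(G[...,2]<.1)
rep("brass",lane&(G[...,0]<.124)&(hsv[...,0]>13)&(hsv[...,0]<36)&(hsv[...,1]>130))
rep("steel",(abs(G[...,1]-.045)<.036)&(G[...,2]>.05)&(G[...,2]<.085)&(G[...,0]<.115))
print("tcp g",np.round([(t[:2]-O)@U,(t[:2]-O)@V,t[2]],4),s["time_s"],np.round(s["force"],1))
b=snap("side")
cv2.imwrite(f"pics/{sys.argv[1]}.png",np.hstack([cv2.resize(g[130:300,200:400],(400,340)),cv2.resize(b["pixels"][110:280,190:390],(400,340))]))
E
python3 c.py p1
```

```text
brass 631 [[-0.1187, -0.0725, 0.053], [-0.0955, -0.0441, 0.0687], [-0.0765, -0.0176, 0.0734]]
steel 844 [[-0.1347, 0.0101, 0.0505], [-0.1062, 0.0446, 0.0656], [0.0979, 0.0795, 0.0716]]
tcp g [-0.1368 -0.0455  0.2056] 3.1 [-0.6 -1.   0.7]
```

View pics/p1.png

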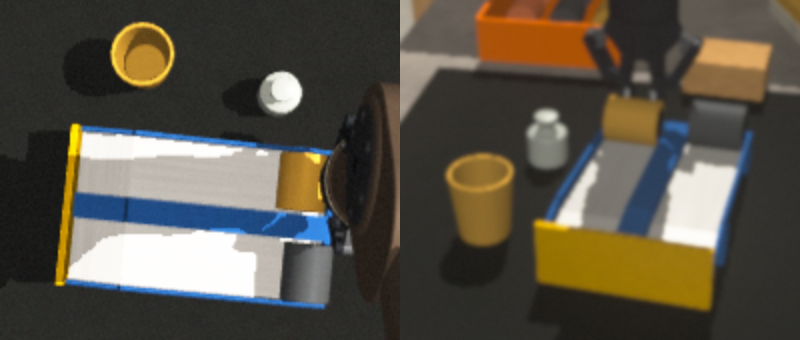

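Brass has moved ahead of the fingers, from x -112 to about -102 mm, and lies square at (300,180). Steel is still at the bottom (307,272). I'll keep pushing.

>>> send_rows --pt "0.0006 0.0065 0.0007 0 0.25" --pt "0.0006 0.0065 0.0007 0 0.25" --pt "0.0006 0.0065 0.0007 0 0.25" --pt "0.0006 0.0065 0.0007 0 0.25" --pt "0.0006 0.0065 0.0007 0 0.25" --pt "0.0006 0.0065 0.0007 0 0.25" --pt "0.0006 0.0065 0.0007 0 0.25" --pt "0.0006 0.0065 0.0007 0 0.25" --pt "0.0006 0.0065 0.0007 0 0.25" --pt "0.0006 0.0065 0.0007 0 0.25" --pt "0.0006 0.0065 0.0007 0 0.25" --pt "0.0006 0.0065 0.0007 0 0.25"

```text
time_s: 4.4
position: [0.5864, -0.1593, 0.2137]
orientation: [0.478, 0.521, 0.478, -0.521]
force: [0.2, -1.4, 0.4]
grip_width: 0.249
```

```bash
python3 c.py p2
```

```text
brass 403 [[-0.3234, -0.0708, 0.0452], [-0.0117, -0.0321, 0.072], [0.0014, -0.0108, 0.0806]]
steel 128 [[-0.1126, 0.0091, 0.0501], [0.068, 0.0769, 0.0519], [0.1075, 0.0803, 0.0569]]
tcp g [-0.0581 -0.0458  0.2137] 4.4 [ 0.2 -1.4  0.4]
```

View pics/p2.png

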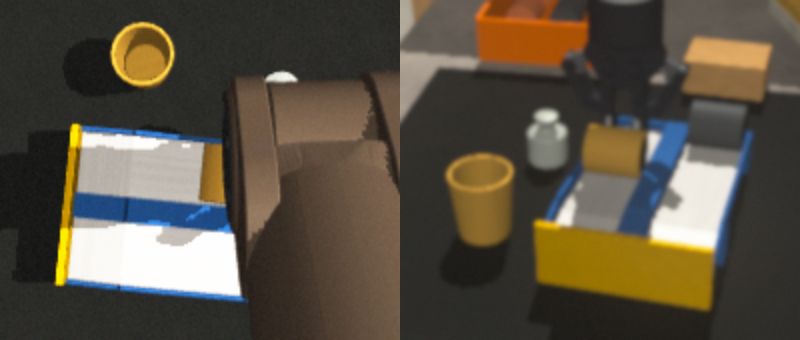

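Brass is at x ≈ -23 mm, square and still in contact, and the steel sleeve has not moved. Continuing.

>>> send_rows --pt "0.0006 0.0065 0.0005 0 0.25" --pt "0.0006 0.0065 0.0005 0 0.25" --pt "0.0006 0.0065 0.0006 0 0.25" --pt "0.0006 0.0065 0.0006 0 0.25" --pt "0.0006 0.0065 0.0007 0 0.25" --pt "0.0006 0.0065 0.0007 0 0.25" --pt "0.0006 0.0065 0.0007 0 0.25" --pt "0.0006 0.0065 0.0007 0 0.25" --pt "0.0006 0.0065 0.0007 0 0.25" --pt "0.0006 0.0065 0.0007 0 0.25" --pt "0.0006 0.006 0.0006 0 0.25" --pt "0.0005 0.005 0.0005 0 0.25"

```text
time_s: 5.7
position: [0.5936, -0.0832, 0.2212]
orientation: [0.478, 0.521, 0.478, -0.521]
force: [-0.2, -1.5, 1.1]
grip_width: 0.253
```

```bash
python3 c.py p3
```

```text
brass 75 [[-0.3284, -0.0213, 0.0451], [-0.3031, -0.0162, 0.0458], [-0.2618, -0.0097, 0.0484]]
steel 388 [[-0.1359, 0.0153, 0.0509], [-0.1215, 0.0384, 0.0674], [0.1017, 0.0794, 0.0715]]
tcp g [ 0.0183 -0.0462  0.2212] 5.7 [-0.2 -1.5  1.1]
```

View pics/p3.png

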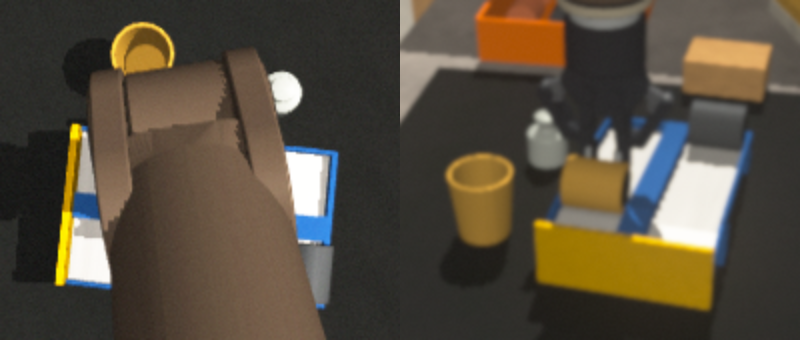

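Brass is just short of the crest at about x 53 mm, in contact at (594,182) in the side view. I'll take it slowly over the crest, following close behind.

>>> send_rows --pt "0.0004 0.004 0.0004 0 0.25" --pt "0.0004 0.004 0.0004 0 0.25" --pt "0.0004 0.004 0.0004 0 0.25" --pt "0.0004 0.004 0.0003 0 0.25" --pt "0.0004 0.004 0 0 0.25" --pt "0.0004 0.004 0 0 0.25" --pt "0.0004 0.004 0 0 0.25" --pt "0.0004 0.004 0 0 0.25" --pt "0.0004 0.004 0 0 0.25" --pt "0.0004 0.004 0 0 0.25" --pt "0.0003 0.003 0 0 0.25" --pt "0 0 0 0 0.25"

```text
time_s: 7.0
position: [0.5978, -0.0402, 0.2226]
orientation: [0.478, 0.521, 0.478, -0.521]
force: [-0.7, 1.3, -0.4]
grip_width: 0.254
```

>>> send_rows --pt "0 0 0 0 0.25" --pt "0 0 0 0 0.25" --pt "0 0 0 0 0.25" --pt "0 0 0 0 0.25" --pt "0 0 0 0 0.25" --pt "0 0 0 0 0.25"

```text
time_s: 7.6
position: [0.5978, -0.041, 0.2226]
orientation: [-0.478, -0.521, -0.478, 0.521]
force: [0.8, 0.9, -0.0]
grip_width: 0.25
```

```bash
python3 c.py p4
```

```text
brass 89 [[-0.3274, -0.0209, 0.045], [-0.299, -0.0156, 0.0461], [-0.2617, -0.0092, 0.0489]]
steel 712 [[-0.1355, 0.0162, 0.0529], [-0.1102, 0.0445, 0.0668], [-0.0895, 0.0723, 0.0716]]
tcp g [ 0.0608 -0.0468  0.2226] 7.6 [ 0.8  0.9 -0. ]
```

View pics/p4.png

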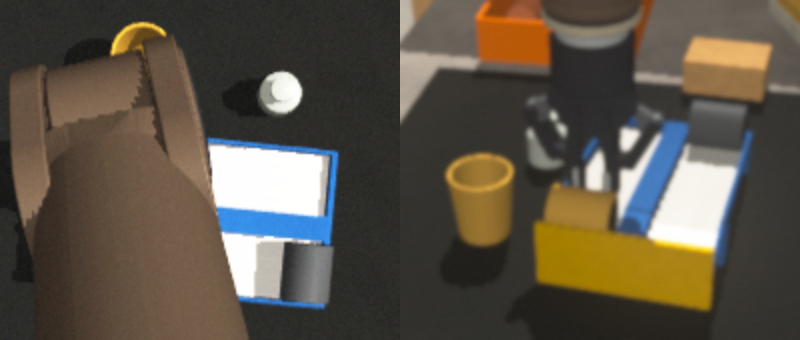

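Brass now lies at the yellow stop (580,208 in the side view) and the lane behind it is empty. I'll back straight off and then lift clear.

>>> send_rows --pt "-0.001 -0.01 0 0 0.25" --pt "-0.002 -0.02 0.01 0 0.25" --pt "-0.002 -0.02 0.03 0 0.25" --pt "0 0 0.04 0 0.25" --pt "0 0 0.04 0 0.25" --pt "0 0 0.04 0 0.25" --pt "-0.01 -0.04 0.02 0 0.25" --pt "-0.02 -0.04 0 0 0.25" --pt "-0.03 -0.04 0 0 0.25" --pt "-0.03 -0.04 0 0 0.25" --pt "-0.03 -0.04 0 0 0.25" --pt "-0.03 -0.04 0 0 0.25"

```text
time_s: 8.9
position: [0.4407, -0.3329, 0.4028]
orientation: [-0.478, -0.521, -0.477, 0.522]
force: [1.1, 0.4, -0.3]
grip_width: 0.249
```

>>> send_rows --pt "-0.03 -0.04 0 0 0.25" --pt "-0.03 -0.04 0 0 0.25" --pt "0 -0.04 0 0 0.25" --pt "0 -0.04 0 0 0.25" --pt "0 0 0 0 0.25" --pt "0 0 0 0 0.25" --pt "0 0 0 0 0.25" --pt "0 0 0 0 0.25" --pt "0 0 0 0 0.25"

```text
time_s: 9.8
position: [0.3832, -0.49, 0.4029]
orientation: [0.478, 0.521, 0.478, -0.521]
force: [-1.1, 0.2, -0.5]
grip_width: 0.252
```

```bash
python3 c.py p5
python3 - <<'E'
from h import *
s=np.load("s0.npz");W0=s["tw"];a=snap("top");W=world(a)
for n,(u,v) in dict(cup=(271,146),weight=(340,172),carton=(441,266)).items(): print(n,np.round(W[v,u]-W0[v,u],4))
E
```

```text
brass 760 [[-0.321, -0.0718, 0.0455], [0.0971, -0.0399, 0.0819], [0.1227, -0.0112, 0.0875]]
steel 843 [[-0.1355, 0.01, 0.0505], [-0.1063, 0.0446, 0.0657], [0.0937, 0.0796, 0.0719]]
tcp g [-0.4053  0.1279  0.4029] 9.8 [-1.1  0.2 -0.5]
cup [ 0.      0.     -0.0002]
weight [-0.0004  0.0003  0.003 ]
carton [0.0002 0.001  0.0028]
```

View pics/p5.png

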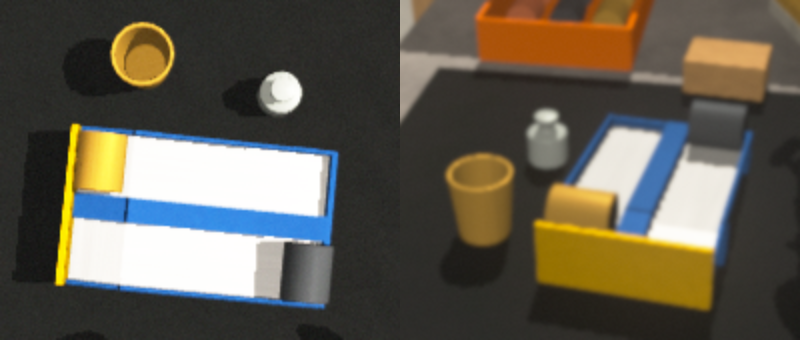

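Brass rests against the stop at (100,160), steel is at the bottom of its lane at (307,272), and the cup, weight and carton have not moved. The hand is clear.

```bash
python3 -c "
from bench import robot
print(robot.close_job())"
```

```text
the job is handed in; nothing more can be done
None
```

I rolled the brass sleeve up its lane with the outside of the two partly open fingers, at about 60 mm/s and 40 mm/s over the crest. Past the crest it came to rest against the yellow stop. I then backed the hand off, lifted it and drew it well clear, and handed the job in at about 10 s.

**Last checks:**
- **Brass sleeve:** it lies in the pocket at the stop about 2 s after the hand withdrew, with its front edge near gutter x = 0.123–0.13 m. My pixel filter cut off at 0.124 m, so I judged contact with the stop from the picture.
- **Steel sleeve:** it is still at the bottom of the other lane.
- **Cup, weight and carton:** height and position readings at one point on each are unchanged within 3 mm, which is about the camera's accuracy.
- **Forces:** the wrist readings at the end of each move stayed under about 2 N.

Nothing failed. With the arm over the gutter, the top-view brass measurement was useless for the two checks around the crest, so I relied on the side view there.

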